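# Shim the blower in the middle bay

## Task

Find the spacer from the rack that fits snugly in the gap between the two lugs of the blower in the cradle's middle bay (the thickest one that slides in without forcing), push it fully home and leave it there. Then throw the cradle's red clamp lever all the way over, away from the robot. Spacers that do not fit go back upright in the rack; leave the other things on the bench where they are.

Things in the scene. Friction and masses are not known exactly. Their poses are not given: they have to be found in the camera images.
- cradle: aluminium assembly cradle, fixed: base plate 200 x 350 x 12 mm; origin at the table under the middle bay, x away from the robot (roughly), y to the left along the row of bays, z up. Three blowers stand in it 95 mm apart (y = -95, 0, +95 mm), in any order, otherwise placed alike; a red clamp lever stands on a pillar at its right end (y = -170 mm)
- middle_bay (a point): the middle bay of the cradle, on top of its base plate, between two yellow tape strips. The blower to work on is the one standing here (origin within 30 mm)
- blower_a: one of three look-alike white blowers, fixed in the cradle: a box 120 x 82 x 60 mm tipped 25 deg towards the robot, with two lugs on its upper face. Origin at the centre of its foot on the base plate, axes as the cradle's. Lug tops are its highest part, about 130 mm above the table
- gap_a (a point): middle of the mouth of the gap between the lugs, level with their tops. z points out of the gap, up and to the robot, 25 deg from vertical; y across the gap; x along the lugs, 36 mm long, 14 thick, 32 high, 3 mm lead-in chamfer. A wall 18 mm off closes the -x side. The gap is 1.2 mm wider than just one of the spacers; which one differs by blower and shows only by trying or looking
- blower_b: one of three look-alike white blowers, fixed in the cradle: a box 120 x 82 x 60 mm tipped 25 deg towards the robot, with two lugs on its upper face. Origin at the centre of its foot on the base plate, axes as the cradle's. Lug tops are its highest part, about 130 mm above the table
- gap_b (a point): middle of the mouth of the gap between the lugs, level with their tops. z points out of the gap, up and to the robot, 25 deg from vertical; y across the gap; x along the lugs, 36 mm long, 14 thick, 32 high, 3 mm lead-in chamfer. A wall 18 mm off closes the -x side. The gap is 1.2 mm wider than just one of the spacers; which one differs by blower and shows only by trying or looking
- blower_c: one of three look-alike white blowers, fixed in the cradle: a box 120 x 82 x 60 mm tipped 25 deg towards the robot, with two lugs on its upper face. Origin at the centre of its foot on the base plate, axes as the cradle's. Lug tops are its highest part, about 130 mm above the table
- gap_c (a point): middle of the mouth of the gap between the lugs, level with their tops. z points out of the gap, up and to the robot, 25 deg from vertical; y across the gap; x along the lugs, 36 mm long, 14 thick, 32 high, 3 mm lead-in chamfer. A wall 18 mm off closes the -x side. The gap is 1.2 mm wider than just one of the spacers; which one differs by blower and shows only by trying or looking
- clamp (a joint): red clamp lever, rad: at 0 it leans 0.5 rad towards the robot (cradle -x), 1.0 is its stop, leaning 0.5 rad away (cradle +x); starts at 0 to 0.25. It turns about the cradle's y axis and stays where it is left; its ball takes about 1 N to push
- clamp_tip (a point): centre of the red ball (26 mm across) at the end of the lever, 80 mm from its pivot; highest thing on the cradle. The nearest thing beside it is the right-hand blower, 34 mm towards cradle +y and lower
- rack: black plastic spacer rack, fixed, 180 x 70 x 45 mm; origin at the centre of its underside, z up. Three equal pockets 38 x 26 mm and 36 mm deep in a row along its x axis, centres at x = -55, 0 and +55 mm; spacers start in them, shoulders on the rack's top (spacer origin 20 mm above the table), axes along the rack's
- spacer_10: steel blade 10 mm thick (own y), 30 mm wide (own x), 25 mm long, under a yellow plastic grip head 44 (y) x 30 (x) x 40 mm high; 50 to 100 g. Origin: centre of the blade's lower end, z up along it; head's underside (shoulder) at z = 25 mm, top at 65. Fully home in a gap the shoulder rests on the lug tops, the origin 25 mm below the mouth
- spacer_15: steel blade 15 mm thick (own y), 30 mm wide (own x), 25 mm long, under a green plastic grip head 44 (y) x 30 (x) x 40 mm high; 50 to 100 g. Origin: centre of the blade's lower end, z up along it; head's underside (shoulder) at z = 25 mm, top at 65. Fully home in a gap the shoulder rests on the lug tops, the origin 25 mm below the mouth
- spacer_20: steel blade 20 mm thick (own y), 30 mm wide (own x), 25 mm long, under a orange plastic grip head 44 (y) x 30 (x) x 40 mm high; 50 to 100 g. Origin: centre of the blade's lower end, z up along it; head's underside (shoulder) at z = 25 mm, top at 65. Fully home in a gap the shoulder rests on the lug tops, the origin 25 mm below the mouth
- screwdriver: bystander: yellow-handled screwdriver lying on the table
- wrench: bystander: steel wrench lying on the table
- bottle: bystander: white bottle, 60 mm across, 150 mm high, standing
- dish: bystander: small steel bowl, 90 mm across, 30 mm high
- port_cap: bystander: navy plastic port cap, 44 mm across, 40 mm high, standing
- collar: bystander: white plastic ring, 56 mm across, 20 mm high
Not all that is in view belongs to the job. Of the things like the spacer_15, leave any that is brown or pink; of the rest the larger one is meant.

How it is judged:
On the way, in this order (a step that is already met when the one before it is completed fails the run):
1. the snugly fitting spacer is fully home in the gap of the middle blower (((horizontal distance between blower_a and middle_bay below 0.03 m and z of spacer_15 in the frame of gap_a between -0.029 and -0.0215 m and y of spacer_15 in the frame of gap_a between -0.004 and 0.004 m and x of spacer_15 in the frame of gap_a between -0.008 and 0.008 m and angle between the z axis of spacer_15 and the z axis of gap_a, either way round below 0.1 rad) or (horizontal distance between blower_b and middle_bay below 0.03 m and z of spacer_10 in the frame of gap_b between -0.029 and -0.0215 m and y of spacer_10 in the frame of gap_b between -0.004 and 0.004 m and x of spacer_10 in the frame of gap_b between -0.008 and 0.008 m and angle between the z axis of spacer_10 and the z axis of gap_b, either way round below 0.1 rad) or (horizontal distance between blower_c and middle_bay below 0.03 m and z of spacer_20 in the frame of gap_c between -0.029 and -0.0215 m and y of spacer_20 in the frame of gap_c between -0.004 and 0.004 m and x of spacer_20 in the frame of gap_c between -0.008 and 0.008 m and angle between the z axis of spacer_20 and the z axis of gap_c, either way round below 0.1 rad))), for 0.2 s.
2. then the clamp lever is thrown over (((horizontal distance between blower_a and middle_bay below 0.03 m and z of spacer_15 in the frame of gap_a between -0.029 and -0.0215 m and y of spacer_15 in the frame of gap_a between -0.004 and 0.004 m and x of spacer_15 in the frame of gap_a between -0.008 and 0.008 m and angle between the z axis of spacer_15 and the z axis of gap_a, either way round below 0.1 rad and value of joint clamp above 0.85 rad) or (horizontal distance between blower_b and middle_bay below 0.03 m and z of spacer_10 in the frame of gap_b between -0.029 and -0.0215 m and y of spacer_10 in the frame of gap_b between -0.004 and 0.004 m and x of spacer_10 in the frame of gap_b between -0.008 and 0.008 m and angle between the z axis of spacer_10 and the z axis of gap_b, either way round below 0.1 rad and value of joint clamp above 0.85 rad) or (horizontal distance between blower_c and middle_bay below 0.03 m and z of spacer_20 in the frame of gap_c between -0.029 and -0.0215 m and y of spacer_20 in the frame of gap_c between -0.004 and 0.004 m and x of spacer_20 in the frame of gap_c between -0.008 and 0.008 m and angle between the z axis of spacer_20 and the z axis of gap_c, either way round below 0.1 rad and value of joint clamp above 0.85 rad))), for 0.2 s.
At the end, for the whole second after the job is handed in: Fitting spacer home in the gap of the middle blower (blade end 21.5-29 mm deep, within 4 mm across, 8 mm along, 0.1 rad), at rest; the lever beyond 0.85 rad; the other two spacers at rest upright in the rack (origin 16-26 mm up, within 12 mm across, 65 mm along, tilt < 0.15 rad) ((((horizontal distance between blower_a and middle_bay below 0.03 m and z of spacer_15 in the frame of gap_a between -0.029 and -0.0215 m and y of spacer_15 in the frame of gap_a between -0.004 and 0.004 m and x of spacer_15 in the frame of gap_a between -0.008 and 0.008 m and angle between the z axis of spacer_15 and the z axis of gap_a, either way round below 0.1 rad) and value of joint clamp above 0.85 rad and linear speed of spacer_15 below 0.02 m/s and (z of spacer_10 in the frame of rack between 0.016 and 0.026 m and y of spacer_10 in the frame of rack between -0.012 and 0.012 m and x of spacer_10 in the frame of rack between -0.065 and 0.065 m and angle between spacer_10's own z axis and vertical below 0.15 rad and linear speed of spacer_10 below 0.02 m/s) and (z of spacer_20 in the frame of rack between 0.016 and 0.026 m and y of spacer_20 in the frame of rack between -0.012 and 0.012 m and x of spacer_20 in the frame of rack between -0.065 and 0.065 m and angle between spacer_20's own z axis and vertical below 0.15 rad and linear speed of spacer_20 below 0.02 m/s)) or ((horizontal distance between blower_b and middle_bay below 0.03 m and z of spacer_10 in the frame of gap_b between -0.029 and -0.0215 m and y of spacer_10 in the frame of gap_b between -0.004 and 0.004 m and x of spacer_10 in the frame of gap_b between -0.008 and 0.008 m and angle between the z axis of spacer_10 and the z axis of gap_b, either way round below 0.1 rad) and value of joint clamp above 0.85 rad and linear speed of spacer_10 below 0.02 m/s and (z of spacer_15 in the frame of rack between 0.016 and 0.026 m and y of spacer_15 in the frame of rack between -0.012 and 0.012 m and x of spacer_15 in the frame of rack between -0.065 and 0.065 m and angle between spacer_15's own z axis and vertical below 0.15 rad and linear speed of spacer_15 below 0.02 m/s) and (z of spacer_20 in the frame of rack between 0.016 and 0.026 m and y of spacer_20 in the frame of rack between -0.012 and 0.012 m and x of spacer_20 in the frame of rack between -0.065 and 0.065 m and angle between spacer_20's own z axis and vertical below 0.15 rad and linear speed of spacer_20 below 0.02 m/s)) or ((horizontal distance between blower_c and middle_bay below 0.03 m and z of spacer_20 in the frame of gap_c between -0.029 and -0.0215 m and y of spacer_20 in the frame of gap_c between -0.004 and 0.004 m and x of spacer_20 in the frame of gap_c between -0.008 and 0.008 m and angle between the z axis of spacer_20 and the z axis of gap_c, either way round below 0.1 rad) and value of joint clamp above 0.85 rad and linear speed of spacer_20 below 0.02 m/s and (z of spacer_15 in the frame of rack between 0.016 and 0.026 m and y of spacer_15 in the frame of rack between -0.012 and 0.012 m and x of spacer_15 in the frame of rack between -0.065 and 0.065 m and angle between spacer_15's own z axis and vertical below 0.15 rad and linear speed of spacer_15 below 0.02 m/s) and (z of spacer_10 in the frame of rack between 0.016 and 0.026 m and y of spacer_10 in the frame of rack between -0.012 and 0.012 m and x of spacer_10 in the frame of rack between -0.065 and 0.065 m and angle between spacer_10's own z axis and vertical below 0.15 rad and linear speed of spacer_10 below 0.02 m/s)))); the robot touches nothing.
It fails at once if a bystander is shifted by more than 30 mm (distance of any of screwdriver, wrench, bottle, dish, port_cap, collar from where it was at the start of the episode above 0.03 m).
It fails at once if a blower is pressed with more than 90 N (contact force between any of blower_a, blower_b, blower_c and anything else above 90 N).
It also fails if it takes over 72 s, if anything falls off the work surface, if the arm or the gripper's body presses on something with over 40 N, if the wrist force passes 120 N, or if a joint passes its speed limit or range.

## Robot

A 6-joint arm with a two-finger parallel gripper is mounted at the origin on the work surface. World frame = base frame: x ahead of the robot, y to its left, z up, the work surface at z = 0. Lengths are in m, angles in rad, forces in N, time in s.
With the tool pointing down it reaches from about 0.375 to 0.9 m from the base axis. Payload 3.1 kg.
Tool frame: the origin (TCP) lies on the centre line of the jaws, within the pads' length; the fingertips stand 25 mm ahead of it and the grasp point (between the pads) lies 6 mm ahead of it (manip.tips_ahead is the distance from the TCP to the fingertips, in m); z points along the fingers, y is the direction in which the jaws open and shut (so a half turn about z gives the same grasp; the last joint's range is limited). The gripper opens to 85 mm and grips with 20 to 120 N. Pads are 22 mm wide; open, the fingers measure 114 mm over their backs; the gripper's body (76 mm by 85 mm) begins 54 mm behind the grasp point. The pads swing forward as they close: fully open they stand 13 mm farther back than shut.
Start: joints at [1.169, 0.527, 1.433, -0, 1.181, -0.178], TCP at [0.138, 0.61, 0.256] pointing down, gripper open.
Joint ranges: [-3.08, 3.08], [-0.75, 2.2], [0.22, 2.44], [-1.43, 4.57], [0, 2.65], [-2.85, 2.85]. Speed limits (rad/s): [2.79, 2.79, 3.14, 3.14, 3.14, 3.14].

## Interface

Orientations are given as a unit quaternion [x, y, z, w].
In Python, from station import manip gives the robot as it stands.
- The arm moves only by the tool play_rows, never from a script. Its argument "steps" is a list that holds one entry, the list of rows, each a list of 6 numbers: the shift along the tool's x, y, z in m, then the turn, a rotation vector about the tool's x, y, z in degrees. In form: [[[x, y, z, rx, ry, rz], ...]]. A call has 1 to 10 rows; each row shifts and turns the commanded pose from where the row before left it, along the tool's axes as they then stand; what a row does not reach is not made up. A row lasts 1/8 s, in which the tool goes at most 62.5 mm and 10.7 degrees, less where a joint would pass 70% of its speed; a pose out of reach is approached as far as the arm can. A call is refused whole if a number of a shift passes 0.0625 or a number of a turn 10.7, either way. A call with a gripper value outside its range is refused whole. "fingers" is the opening, from 0 (shut) to 1 (fully open), set as the call begins (left out, the last holds). The fingers move at their own pace and stop on an object; "squeeze" is the grip in N (left out, the last holds). Time passes only in rows, so rows that do not move let the fingers close. It gives the time, the measured TCP pose, the force and the opening at its end, in the units of the state.
- manip.sense(): the state, without advancing time (a new reading comes with each control period).
- manip.snapshot(name): name is "scene" or "top" or "wrist"; returns a dict with "img" (420x560x3 uint8, red, green, blue), "K" (3x3 intrinsics, pixels), "world_from_camera" (4x4, takes a point from camera to world coordinates). Camera axes: x right, y down, z forward; pixel columns grow to the right and rows downward; lengths in m; the calibration is good to about 2 mm. A picture is of the moment at which its call begins. There is no depth.
- manip.sign_off(): hands the job in, once; it reports no verdict.
Trained networks look in a picture, given as the dict that the camera call returned (one of the last four; its "shot" number tells which), for a name from the list of things; names that differ only in an ending like _2 or _b are one class to them, and where a whole thing is asked for, a point or a joint stands for the part that bears it (a point fixed in the world has none). Each returns a list of dicts, best first, with "score" (0 to 1); they miss things now and then, are a little off and sometimes report something else, mostly with a low value. They report only what shows in the picture. A call takes as long as a camera call. They do not tell look-alikes from the thing itself.
- manip.regions_of(label, picture): "pixels" (420x560 bool, what is visible of it) and "rect" ([left, top, right, bottom] in pixels, round what is visible of it).
- manip.pinpoint(label, picture): "point" ([column, row] in pixels: a listed point, or the origin of a listed thing).
The state is a dict: "t": time; "q": joint angles; "qd": joint speeds; "tau": joint torques, N m; "tcp_pos": TCP position; "tool_rot": TCP orientation; "force": force on the tool from outside, world axes, zero at the start; "ft_torque": the same for the moment, N m; "finger_gap": opening from 0.0 (shut) to 1.0 (fully open).
Only numpy, scipy, OpenCV 4.12 (cv2) and the standard library are available. Lean on these libraries where they do the work, as an engineer would, in place of code of your own. Each camera call takes 0.05 s, during which the arm holds its last target.

## Working session

There is one attempt and no reset: what is moved stays moved. The work goes in short steps, Python scripts to look and compute and a tool call to move; the robot and the scene stay as the last step left them, time stands still between calls to the robot, and variables do not carry over. Pictures are saved under pics/ and viewed, and the job is handed in when it is done.

Besides the shell and the picture viewer there is one more tool, called by a JSON object that holds its "api" and its "payload", one argument or row to a line. play_rows: Moves the arm, as the interface text tells. Its arguments: {"type":"object","properties":{"steps":{"type":"array"},"fingers":{"type":"number"},"squeeze":{"type":"number"}},"required":["steps"]}

```bash
ls; mkdir -p pics; cat > h.py <<'E'
from station import manip
import numpy as np, cv2
from scipy.spatial.transform import Rotation as R
def save(s,name,crop=None,scale=1):
    im=cv2.cvtColor(s["img"],cv2.COLOR_RGB2BGR)
    if crop: im=im[crop[1]:crop[3],crop[0]:crop[2]]
    if scale!=1: im=cv2.resize(im,None,fx=scale,fy=scale,interpolation=cv2.INTER_CUBIC)
    cv2.imwrite("pics/"+name,im)
def ray(s,p):
    T=s["world_from_camera"];d=np.linalg.inv(s["K"])@[p[0],p[1],1.];return T[:3,3],T[:3,:3]@d
def atz(s,p,z):
    o,d=ray(s,p);return o+d*(z-o[2])/d[2]
def proj(s,X):
    T=np.linalg.inv(s["world_from_camera"]);c=T[:3,:3]@np.asarray(X)+T[:3,3];u=s["K"]@c;return u[:2]/u[2]
def tri(l):
    A=np.zeros((3,3));b=np.zeros(3)
    for s,p in l:
        o,d=ray(s,p);d=d/np.linalg.norm(d);M=np.eye(3)-np.outer(d,d);A+=M;b+=M@o
    return np.linalg.solve(A,b)
E
python3 - <<'E'
from h import *
np.set_printoptions(precision=4,suppress=True)
print(manip.sense())
for n in("scene","top"):
    s=manip.snapshot(n);save(s,n+"0.png");print(n,s["K"],s["world_from_camera"])
E
```

```text
pics
{'t': 0.0, 'q': array([ 1.1695,  0.5285,  1.4339,  0.    ,  1.1814, -0.1785]), 'qd': array([-0.0004,  0.0011,  0.0004, -0.0001, -0.0007,  0.    ]), 'tau': array([ -0.0015, -44.2349, -17.8024,  -0.0003,   0.0086,  -0.    ]), 'tcp_pos': array([0.1378, 0.6089, 0.2553]), 'tool_rot': array([ 0.1112,  0.9938, -0.001 , -0.0003]), 'force': array([-0.0055, -0.3889,  0.6051]), 'ft_torque': array([-0.0211,  0.0422, -0.0081]), 'finger_gap': 1.003958198101014}
scene [[482.7315   0.     276.6852]
 [  0.     482.7315 213.7321]
 [  0.       0.       1.    ]] [[-0.8309  0.3025 -0.467   1.2584]
 [ 0.5561  0.4231 -0.7154  1.0968]
 [-0.0189 -0.8541 -0.5198  0.9598]
 [ 0.      0.      0.      1.    ]]
top [[458.1353   0.     277.3487]
 [  0.     458.1353 210.3185]
 [  0.       0.       1.    ]] [[-0.0067 -0.979   0.2038  0.2939]
 [-1.      0.0057 -0.0054 -0.0118]
 [ 0.0042 -0.2038 -0.979   1.2325]
 [ 0.      0.      0.      1.    ]]
```

View pics/scene0.png

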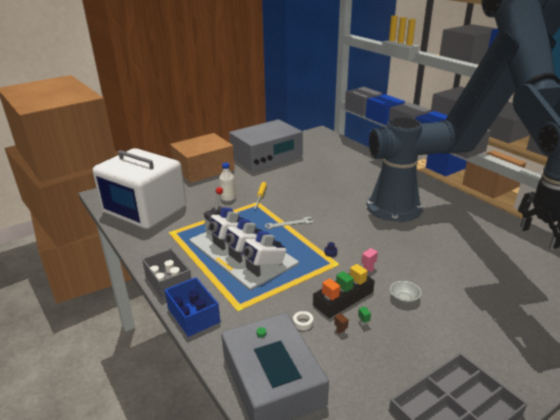

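View pics/top0.png

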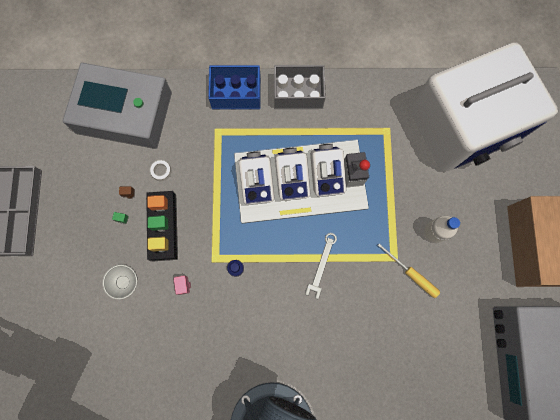

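Top picture: rack at (160,225), holding orange (157,202), green (157,223) and yellow (158,244) spacers. Blowers stand at (255,180), (292,175) and (328,170), and the lever ball is at (365,165). The look-alikes off the rack are brown (126,190), a small green one (120,217) and pink (181,284). The larger green one, in the rack, is spacer_15.

```bash
python3 - <<'E'
from h import *
np.set_printoptions(precision=4,suppress=True)
a=manip.snapshot("top");b=manip.snapshot("scene");w=manip.snapshot("wrist")
save(w,"w0.png");print(w["K"],w["world_from_camera"])
np.savez("s0.npz",a=a["img"],b=b["img"])
save(a,"tz.png",(225,130,385,225),5);
for l in ["rack","cradle","middle_bay","gap_a","clamp_tip","blower_a","spacer_10","spacer_15","spacer_20"]:
    for s,n in((a,"top"),(b,"scene")):
        print(l,n,[(np.round(d["point"],1),round(d["score"],2)) for d in manip.pinpoint(l,s)[:4]])
m=manip.regions_of("rack",a)
for d in m[:1]:
    r=cv2.minAreaRect(np.argwhere(d["pixels"])[:,::-1].astype(np.float32));print(r,d["rect"])
E
```

```text
[[309.3157   0.     280.1795]
 [  0.     309.3157 214.5797]
 [  0.       0.       1.    ]] [[ 0.2212  0.9414  0.2546  0.0743]
 [ 0.9752 -0.213  -0.0594  0.625 ]
 [-0.0017  0.2614 -0.9652  0.3723]
 [ 0.      0.      0.      1.    ]]
rack top [(array([168.2, 231.1]), 0.67), (array([431.2, 233.1]), 0.53)]
rack scene [(array([342.9, 299.6]), 0.65)]
cradle top []
cradle scene [(array([248.3, 252. ]), 0.93)]
middle_bay top []
middle_bay scene [(array([245.6, 253.1]), 0.82), (array([250. , 253.9]), 0.6)]
gap_a top [(array([255.9, 175. ]), 0.96), (array([331.1, 164.6]), 0.88), (array([295.9, 174.6]), 0.63), (array([431.1, 234.8]), 0.5)]
gap_a scene [(array([227.9, 211.6]), 0.76), (array([266. , 234.4]), 0.72), (array([246.3, 222. ]), 0.65), (array([407.2, 302.9]), 0.38)]
clamp_tip top [(array([362.5, 167.1]), 0.66), (array([160., 247.]), 0.34), (array([156.8, 225.1]), 0.24)]
clamp_tip scene [(array([341.5, 300.4]), 0.68), (array([217.2, 193.6]), 0.64), (array([344.6, 294. ]), 0.48), (array([354.5, 288.2]), 0.25)]
blower_a top [(array([326.9, 176.2]), 0.73), (array([290.6, 177.6]), 0.72), (ar
[... 370 characters left out ...]
92.9]), 0.69), (array([366.9, 325.8]), 0.67), (array([330.1, 303.3]), 0.65)]
spacer_15 top [(array([186.4, 285.9]), 0.84), (array([133.2, 193.1]), 0.75), (array([164. , 249.2]), 0.68), (array([158.1, 221.6]), 0.66)]
spacer_15 scene [(array([337.4, 333.3]), 0.7), (array([345.6, 292.9]), 0.69), (array([366.9, 325.8]), 0.67), (array([330.1, 303.3]), 0.65)]
spacer_20 top [(array([186.4, 285.9]), 0.84), (array([133.2, 193.1]), 0.75), (array([164. , 249.2]), 0.68), (array([158.1, 221.6]), 0.66)]
spacer_20 scene [(array([337.4, 333.3]), 0.7), (array([345.6, 292.9]), 0.69), (array([366.9, 325.8]), 0.67), (array([330.1, 303.3]), 0.65)]
((162.0, 226.0), (70.0, 30.0), 90.0) [150.7, 194.6, 177.0, 258.5]
```

View pics/tz.png

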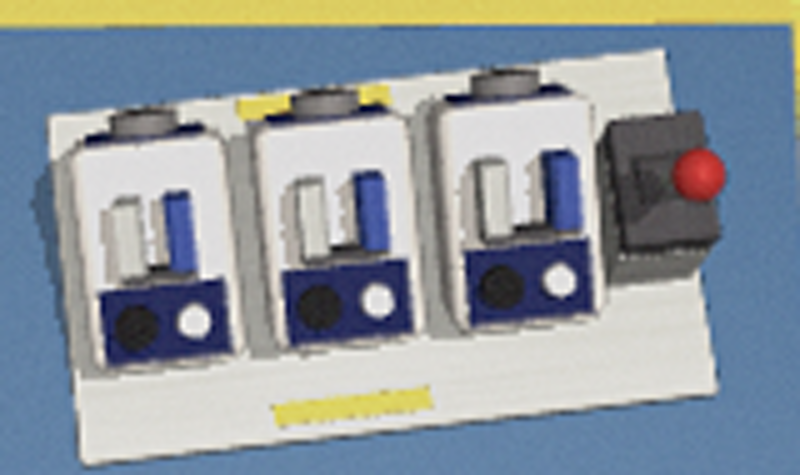

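View pics/w0.png

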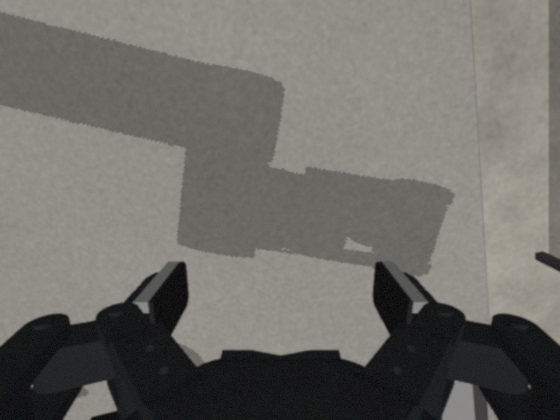

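```bash
python3 - <<'E'
from h import *
np.set_printoptions(precision=4,suppress=True)
a=manip.snapshot("top");b=manip.snapshot("scene")
c=lambda u,v:(225+u/5,130+v/5)
# cradle corners (zoomed), z=.012
P=[atz(a,c(*p),.012)[:2] for p in [(50,117),(664,48),(717,393),(82,464)]]
print(np.array(P)); o=np.mean(P,0);print("centre",o)
for i,j in((1,0),(2,3)): d=P[i]-P[j];print(np.hypot(*d),np.degrees(np.arctan2(-d[0]*-1,-d[1])), d)
for i,j in((3,0),(2,1)): d=P[j]-P[i];print(np.hypot(*d),np.degrees(np.arctan2(d[1],d[0])))
gt=[(255.9,175),(295.9,174.6),(331.1,164.6)];gs=[(266,234.4),(246.3,222),(227.9,211.6)]
for p,q in zip(gt,gs): print("gap",tri([(a,p),(b,q)]),atz(a,p,.128))
print("clamp",tri([(a,(364.7,164.8)),(b,(219,190.5))]))
save(a,"rz.png",(100,170,200,300),5);save(b,"rs.png",(290,230,430,350),5)
E
```

```text
[[ 0.711   0.0986]
 [ 0.7499 -0.2463]
 [ 0.5513 -0.2668]
 [ 0.5141  0.0789]]
centre [ 0.6316 -0.0839]
0.34707538032166224 6.432251512786468 [ 0.0389 -0.3449]
0.3476719480090755 6.149178068589175 [ 0.0372 -0.3457]
0.19792856136683332 5.7080323113819835
0.19963956991303022 5.8842448147108755
gap [0.611  0.0368 0.1314] [0.6144 0.0351 0.128 ]
gap [ 0.6167 -0.0658  0.1249] [ 0.6149 -0.065   0.128 ]
gap [ 0.6388 -0.1529  0.1301] [ 0.6405 -0.154   0.128 ]
clamp [ 0.6261 -0.2297  0.1718]
```

View pics/rz.png

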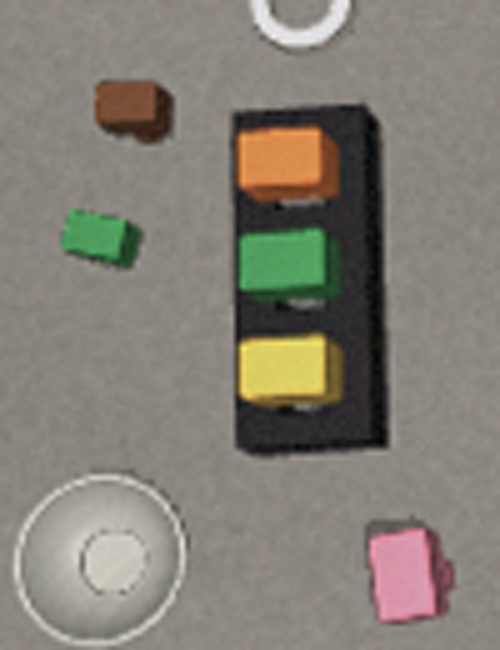

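View pics/rs.png

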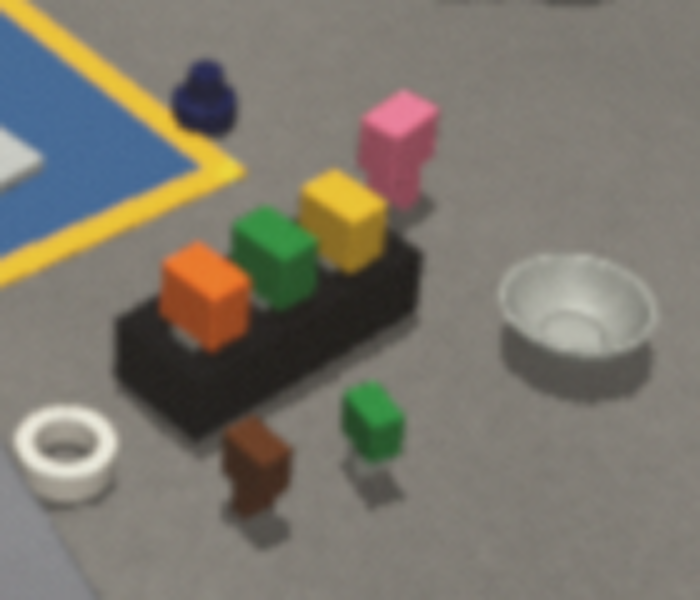

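```bash
python3 - <<'E'
from h import *
np.set_printoptions(precision=4,suppress=True)
a=manip.snapshot("top")
c=lambda u,v:(225+u/5,130+v/5)
r=lambda u,v:(100+u/5,170+v/5)
s1=atz(a,c(352,407),.012);s2=atz(a,c(313,100),.012);print("strips",s1,s2,(s1+s2)/2)
for n,p in(("o",(280,158)),("g",(283,263)),("y",(283,368))): print(n,atz(a,r(*p),.085))
print("rack top corners",[atz(a,r(*p),.045)[:2] for p in[(235,112),(238,450)]])
y=np.radians(6);o=(s1+s2)/2;Rz=R.from_euler('z',y).as_matrix()
for p,n in [((342,215),'mid'),((153,237),'left'),((526,197),'right')]:
    X=atz(a,c(*p),.127);print(n,X,Rz.T@(X-o))
E
```

```text
strips [ 0.5447 -0.0676  0.012 ] [ 0.7202 -0.0484  0.012 ] [ 0.6324 -0.058   0.012 ]
o [0.5574 0.293  0.085 ]
g [0.5027 0.2889 0.085 ]
y [0.449  0.2864 0.085 ]
rack top corners [array([0.5919, 0.3288]), array([0.4118, 0.318 ])]
mid [ 0.6194 -0.0588  0.127 ] [-0.0131  0.0006  0.115 ]
left [0.6085 0.0359 0.127 ] [-0.014   0.0959  0.115 ]
right [ 0.6283 -0.1514  0.127 ] [-0.0139 -0.0925  0.115 ]
```

{"api": "play_rows", "payload": {
  "steps": [
    [[0, 0, 0, 0, 0, -9.35], [0, 0, 0, 0, 0, -9.35], [-0.0296, -0.0515, 0.003, 0, 0, 0], [-0.0296, -0.0515, 0.003, 0, 0, 0], [-0.0296, -0.0515, 0.003, 0, 0, 0], [-0.0296, -0.0515, 0.003, 0, 0, 0], [-0.0296, -0.0515, 0.003, 0, 0, 0], [-0.0296, -0.0515, 0.003, 0, 0, 0], [-0.0296, -0.0515, 0.003, 0, 0, 0], [-0.0296, -0.0515, 0.003, 0, 0, 0]]
  ]
}}

```text
t: 2.6
tcp_pos: [0.4175, 0.2227, 0.2326]
tool_rot: [-0.052, 0.999, 0.0, 0.001]
force: [1.2, 0.0, 0.8]
finger_gap: 1.0
```

{"api": "play_rows", "payload": {
  "steps": [
    [[-0.0296, -0.0515, 0.003, 0, 0, 0], [-0.0296, -0.0515, 0.003, 0, 0, 0], [-0.0296, -0.0515, 0.003, 0, 0, 0], [-0.0296, -0.0515, 0.003, 0, 0, 0], [-0.0296, -0.0515, 0.003, 0, 0, 0], [-0.0296, -0.0515, 0.003, 0, 0, 0], [0, 0, 0, 0, 0, 0], [0, 0, 0, 0, 0, 0]]
  ]
}}

```text
t: 3.6
tcp_pos: [0.6241, -0.0646, 0.2138]
tool_rot: [-0.051, 0.999, 0.0, -0.001]
force: [-0.1, 0.2, -0.4]
finger_gap: 0.997
```

```bash
python3 - <<'E'
from h import *
np.set_printoptions(precision=4,suppress=True)
s=manip.sense();print(s["tcp_pos"],R.from_quat(s["tool_rot"]).as_matrix(),s["t"])
w=manip.snapshot("wrist");save(w,"w1.png");save(w,"w1z.png",(200,120,360,240),5)
print(w["world_from_camera"])
print(proj(w,[.6194,-.0588,.127]))
print([(d["point"],d["score"]) for d in manip.pinpoint("gap_a",w)])
E
```

```text
[ 0.6241 -0.0646  0.2138] [[-0.9947 -0.1026 -0.0016]
 [-0.1026  0.9947  0.0008]
 [ 0.0015  0.001  -1.    ]] 3.6
[[-0.1025  0.9605  0.2586  0.5593]
 [ 0.9947  0.0988  0.0272 -0.0704]
 [ 0.0006  0.26   -0.9656  0.3305]
 [ 0.      0.      0.      1.    ]]
[287.8317 223.1955]
[([150.2, 224.8], 0.88)]
```

View pics/w1.png

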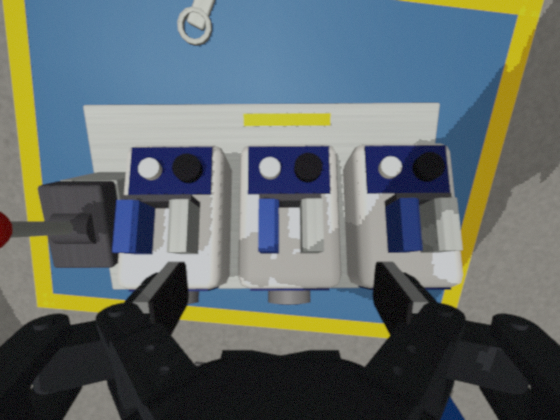

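View pics/w1z.png

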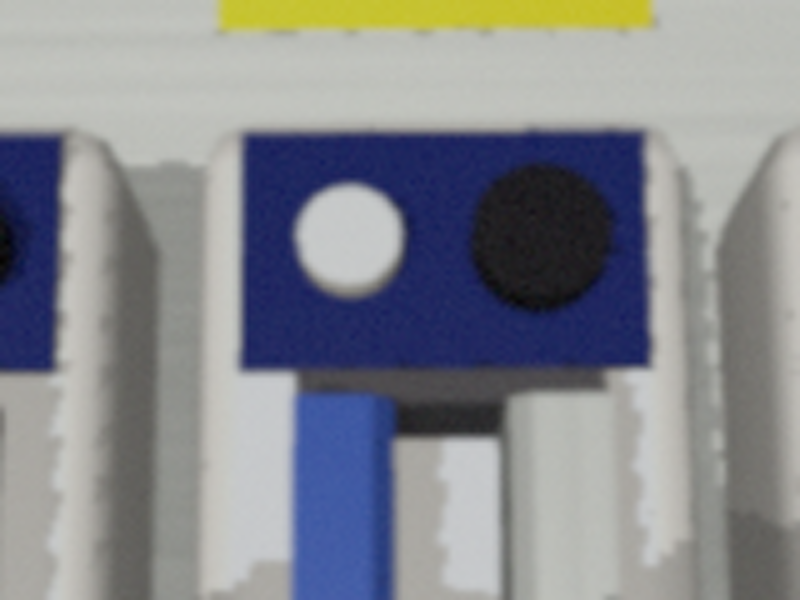

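```bash
python3 - <<'E'
from h import *
w=manip.snapshot("wrist");save(w,"w2z.png",(245,180,345,280),6)
E
```

```text
(no output)
```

View pics/w2z.png

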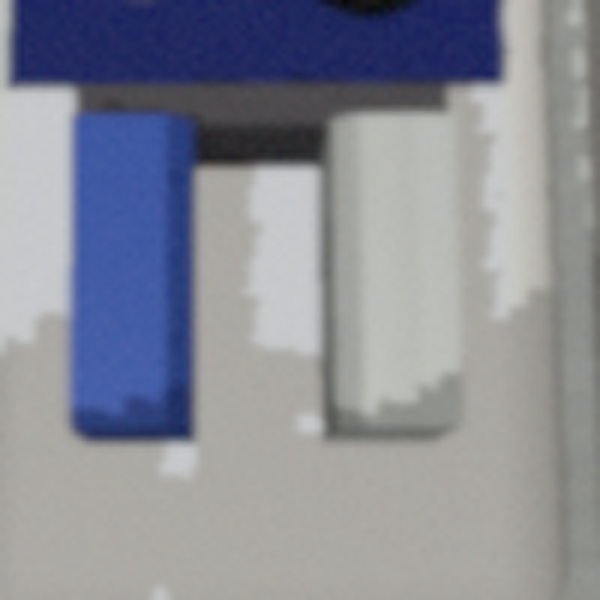

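```bash
python3 - <<'E'
from h import *
np.set_printoptions(precision=4,suppress=True)
from scipy.optimize import least_squares
w=manip.snapshot("wrist");T=w["world_from_camera"]
ip=np.array([(77,113),(449,113),(72,437),(461,437)],float)/6+[244.6,179.6]
for h in(19.6,22.1,24.6):
    op=np.array([(-18,-h,0),(18*-1,h,0),(18,-h,0),(18,h,0)])/1000.
    # fix orientation tilt 25; free yaw + position
    def f(v):
        Rm=(R.from_euler('z',v[3])*R.from_euler('y',-np.radians(25))).as_matrix()
        return np.concatenate([proj(w,Rm@p+v[:3]) for p in op]-ip)
    r=least_squares(f,[.619,-.059,.127,.1],x_scale=[.01,.01,.01,.1]);print(h,r.x,np.degrees(r.x[3]),r.fun.round(2))
E
```

```text
19.6 [ 0.6159 -0.0577  0.1426  0.1077] 6.1693387872406324 [ 0.78 -0.95 -0.61 -1.12  1.06  1.08 -1.23  0.92]
22.1 [ 0.62   -0.0569  0.1292  0.1074] 6.153352764384809 [-0.82  0.94  1.03  0.78 -0.56 -0.76  0.35 -0.91]
24.6 [ 0.6245 -0.056   0.1145  0.1072] 6.139635960946598 [-2.03  2.73  2.28  2.59 -1.78 -2.52  1.54 -2.66]
```

{"api": "play_rows", "payload": {
  "steps": [
    [[0, 0, 0, 0, 0, 2.4], [0.0142, 0.0515, 0.002, 0, 0, 0], [0.0142, 0.0515, 0.002, 0, 0, 0], [0.0142, 0.0515, 0.002, 0, 0, 0], [0.0142, 0.0515, 0.002, 0, 0, 0], [0.0142, 0.0515, 0.002, 0, 0, 0], [0.0142, 0.0515, 0.002, 0, 0, 0], [0.0142, 0.0515, 0.002, 0, 0, 0], [0, 0, 0, 0, 0, 0], [0, 0, 0, 0, 0, 0]]
  ]
}}

```text
t: 5.05
tcp_pos: [0.5027, 0.2894, 0.2006]
tool_rot: [-0.032, 0.999, -0.0, 0.0]
force: [0.9, 0.1, -0.2]
finger_gap: 1.003
```

```bash
python3 - <<'E'
from h import *
np.set_printoptions(precision=4,suppress=True)
s=manip.sense();print(s["tcp_pos"],R.from_quat(s["tool_rot"]).as_matrix(),s["t"])
w=manip.snapshot("wrist");save(w,"w3.png")
print(proj(w,[.5027,.2889,.085]))
E
```

```text
[0.5027 0.2894 0.2006] [[-0.998  -0.0637  0.0004]
 [-0.0637  0.998  -0.0004]
 [-0.0004 -0.0004 -1.    ]] 5.05
[278.4553 217.3085]
```

View pics/w3.png

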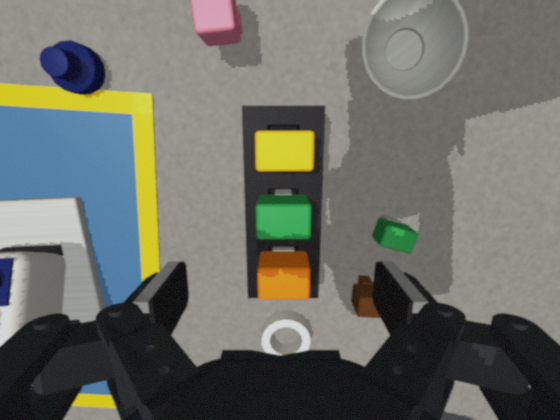

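```bash
python3 - <<'E'
from h import *
w=manip.snapshot("wrist");save(w,"w4z.png",(235,170,335,250),7)
E
```

```text
(no output)
```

View pics/w4z.png

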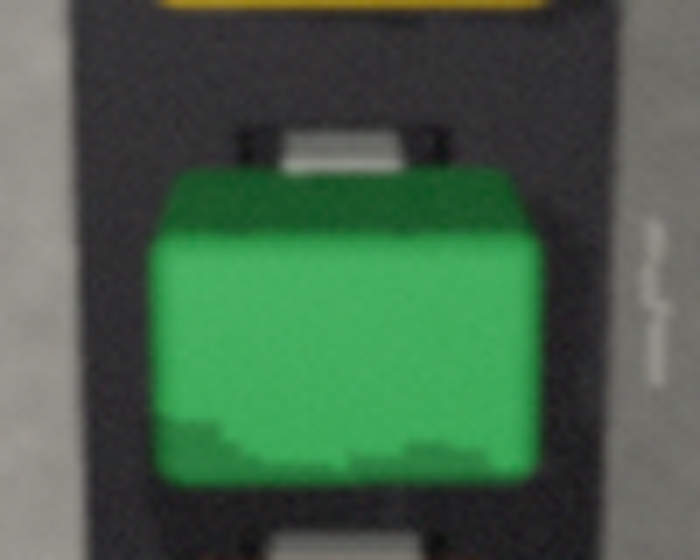

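{"api": "play_rows", "payload": {
  "steps": [
    [[-0.0025, 0.0025, 0.045, 0, 0, 0], [0, 0, 0.045, 0, 0, 0], [0, 0, 0.0255, 0, 0, 0], [0, 0, 0.01, 0, 0, 0], [0, 0, 0, 0, 0, 0], [0, 0, 0, 0, 0, 0]]
  ],
  "fingers": 0.8
}}

```text
t: 5.9
tcp_pos: [0.5068, 0.2916, 0.076]
tool_rot: [-0.031, 1.0, 0.0, 0.001]
force: [-0.6, -0.2, 0.3]
finger_gap: 0.798
```

{"api": "play_rows", "payload": {
  "steps": [
    [[0, 0, 0, 0, 0, 0], [0, 0, 0, 0, 0, 0], [0, 0, 0, 0, 0, 0], [0, 0, 0, 0, 0, 0], [0, 0, 0, 0, 0, 0], [0, 0, 0, 0, 0, 0]]
  ],
  "fingers": 0.4,
  "squeeze": 50
}}

```text
t: 6.65
tcp_pos: [0.5065, 0.2919, 0.0761]
tool_rot: [-0.031, 1.0, 0.0, 0.001]
force: [0.2, -0.4, 6.1]
finger_gap: 0.508
```

{"api": "play_rows", "payload": {
  "steps": [
    [[0, 0, -0.02, 0, 0, 0], [0, 0, -0.04, 0, 0, 0], [0, 0, -0.06, 0, 0, 0], [0, 0, -0.05, 0, 0, 0], [0, 0, 0, 0, 0, 0]]
  ]
}}

```text
t: 7.28
tcp_pos: [0.508, 0.2926, 0.2495]
tool_rot: [-0.031, 1.0, 0.002, 0.005]
force: [0.0, -0.8, -1.2]
finger_gap: 0.505
```

```bash
python3 - <<'E'
from h import *
np.set_printoptions(precision=4,suppress=True)
s=manip.sense();print(s["tcp_pos"],R.from_quat(s["tool_rot"]).as_matrix(),s["t"],s["force"],s["finger_gap"])
w=manip.snapshot("wrist");save(w,"w5.png")
E
```

```text
[0.508  0.2926 0.2495] [[-0.998  -0.062   0.0098]
 [-0.062   0.9981  0.0034]
 [-0.01    0.0028 -0.9999]] 7.275 [ 0.046  -0.7695 -1.1876] 0.5047180684127544
```

View pics/w5.png

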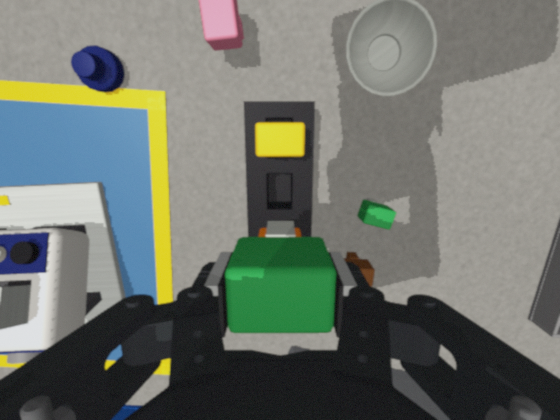

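```bash
python3 - <<'E'
from h import *
np.set_printoptions(precision=2,suppress=True)
s=manip.sense();Rt=R.from_quat(s["tool_rot"]).as_matrix();p=s["tcp_pos"]
w=manip.snapshot("wrist");save(w,"w6z.png",(200,210,360,345),5)
for q in[(.015,.022,-.009),(.015,-.022,-.009),(-.015,.022,-.009),(-.015,-.022,-.009),(.015,.022,.031),(.015,-.022,.031),(.015,.0075,.056),(.015,-.0075,.056)]: print(q,proj(w,Rt@np.array(q)+p),(proj(w,Rt@np.array(q)+p)-[200,210])*5)
E
```

```text
(0.015, 0.022, -0.009) [335.79 268.39] [678.94 291.96]
(0.015, -0.022, -0.009) [219.44 268.4 ] [ 97.2  291.98]
(-0.015, 0.022, -0.009) [332.31 336.77] [661.55 633.85]
(-0.015, -0.022, -0.009) [223.27 336.76] [116.37 633.81]
(0.015, 0.022, 0.031) [322.02 234.24] [610.11 121.18]
(0.015, -0.022, 0.031) [234.54 234.24] [172.72 121.21]
(0.015, 0.0075, 0.056) [291.46 220.34] [457.31  51.71]
(0.015, -0.0075, 0.056) [265.64 220.35] [328.22  51.73]
```

View pics/w6z.png

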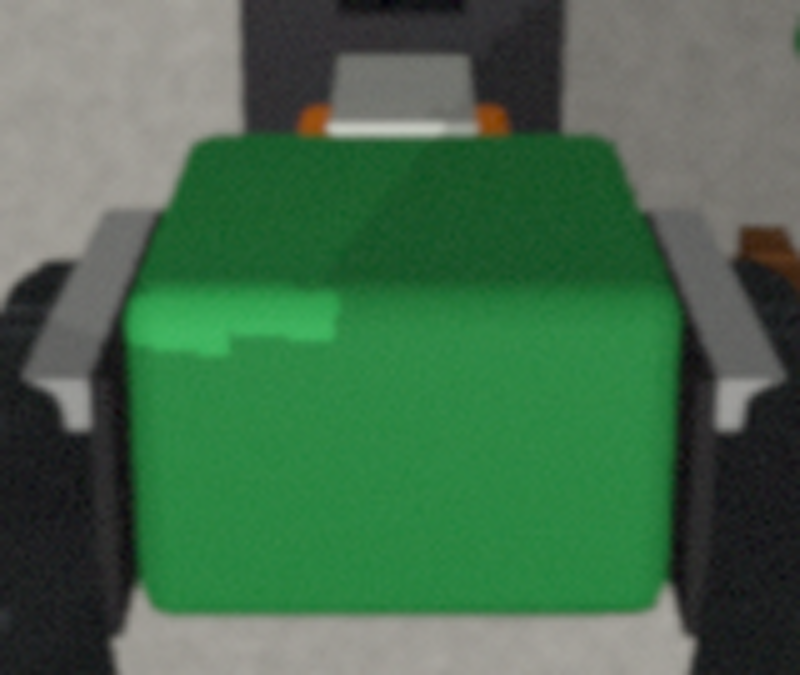

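{"api": "play_rows", "payload": {
  "steps": [
    [[0, 0, 0, 0, 0, -2.6], [-0.004, -0.0515, 0.003, 0, 0, 0], [-0.004, -0.0515, 0.003, 0, 0, 0], [-0.004, -0.0515, 0.003, 0, 0, 0], [-0.004, -0.0515, 0.003, 0, 0, 0], [-0.004, -0.0515, 0.003, 0, 0, 0], [-0.004, -0.0515, 0.003, 0, 0, 0], [-0.004, -0.0515, 0.003, 0, 0, 0], [0, 0, 0, 0, -8.4, 0], [0, 0, 0, 0, -8.3, 0]]
  ]
}}

```text
t: 8.62
tcp_pos: [0.5709, -0.0645, 0.2213]
tool_rot: [-0.052, 0.988, 0.008, 0.145]
force: [-0.2, 0.3, -1.2]
finger_gap: 0.507
```

{"api": "play_rows", "payload": {
  "steps": [
    [[0, 0, 0, 0, -8.3, 0], [0, 0, 0, 0, 0, 0], [0, 0, 0, 0, 0, 0], [0, 0, 0, 0, 0, 0]]
  ]
}}

```text
t: 9.12
tcp_pos: [0.5734, -0.064, 0.224]
tool_rot: [-0.053, 0.975, 0.011, 0.216]
force: [-1.0, -0.3, -1.0]
finger_gap: 0.511
```

```bash
cat >> h.py <<'E'
M=np.array([.621,-.058,.1285])
RG=(R.from_euler('z',np.radians(6.15))*R.from_euler('y',-np.radians(25))).as_matrix()
def gapstate():
    s=manip.sense();Rt=R.from_quat(s["tool_rot"]).as_matrix();p=s["tcp_pos"]
    tip=p+Rt[:,2]*.056
    print("t",s["t"],"tcp",p,"gap",s["finger_gap"],"F_gap",(RG.T@s["force"]).round(1),"F",s["force"].round(1))
    print("tip in gap frame mm",(RG.T@(tip-M)*1000).round(1))
    RT=RG@np.diag([-1,1,-1])
    print("rotvec needed (tool) deg",np.degrees(R.from_matrix(Rt.T@RT).as_rotvec()).round(2))
E
python3 - <<'E'
from h import *
np.set_printoptions(precision=4,suppress=True)
gapstate()
w=manip.snapshot("wrist");save(w,"w7.png")
b=manip.snapshot("scene");save(b,"sc7.png",(180,150,320,290),5)
E
```

```text
t 9.125 tcp [ 0.5734 -0.064   0.224 ] gap 0.5109567014555438 F_gap [-1.3 -0.2 -0.5] F [-1.  -0.3 -1. ]
tip in gap frame mm [-3.1 -0.9 50.8]
rotvec needed (tool) deg [-0.02  0.01  0.05]
```

View pics/w7.png

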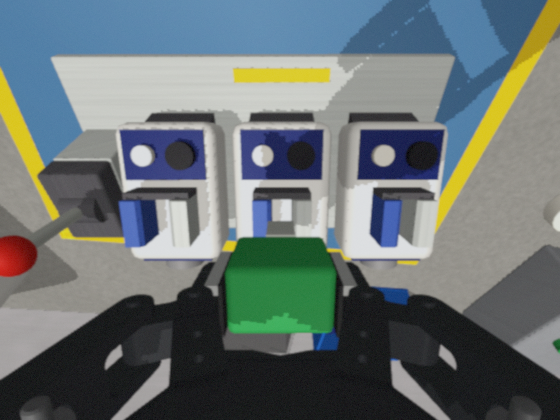

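View pics/sc7.png

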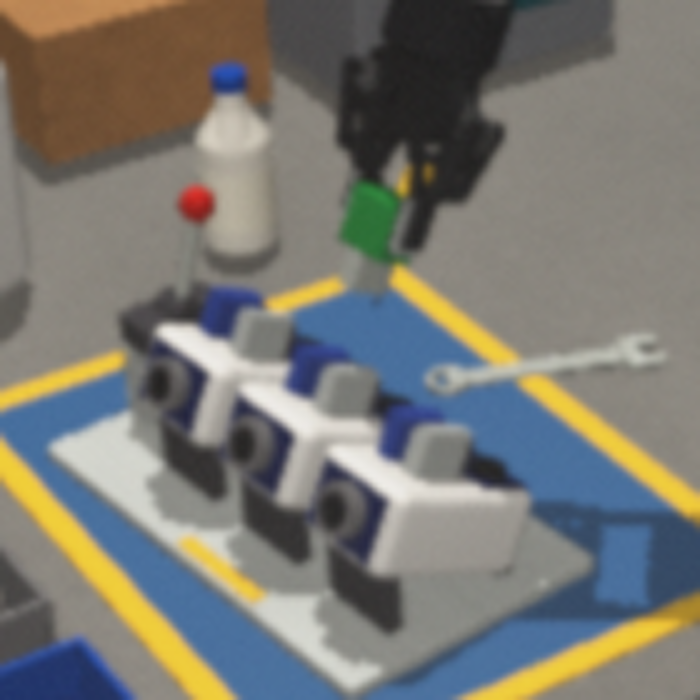

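{"api": "play_rows", "payload": {
  "steps": [
    [[-0.003, 0.001, 0.02, 0, 0, 0], [0, 0, 0.018, 0, 0, 0], [0, 0, 0, 0, 0, 0], [0, 0, 0, 0, 0, 0]]
  ]
}}

```text
t: 9.72
tcp_pos: [0.5906, -0.0607, 0.1905]
tool_rot: [-0.052, 0.975, 0.012, 0.216]
force: [-0.6, 0.2, -1.2]
finger_gap: 0.507
```

```bash
python3 - <<'E'
from h import *
np.set_printoptions(precision=4,suppress=True)
gapstate()
w=manip.snapshot("wrist");save(w,"w8.png",(230,170,330,250),8)
E
```

```text
t 9.725 tcp [ 0.5906 -0.0607  0.1905] gap 0.5074718532206984 F_gap [-1.   0.2 -0.8] F [-0.6  0.2 -1.2]
tip in gap frame mm [-1.5  0.5 13.1]
rotvec needed (tool) deg [ 0.01 -0.03 -0.01]
```

View pics/w8.png

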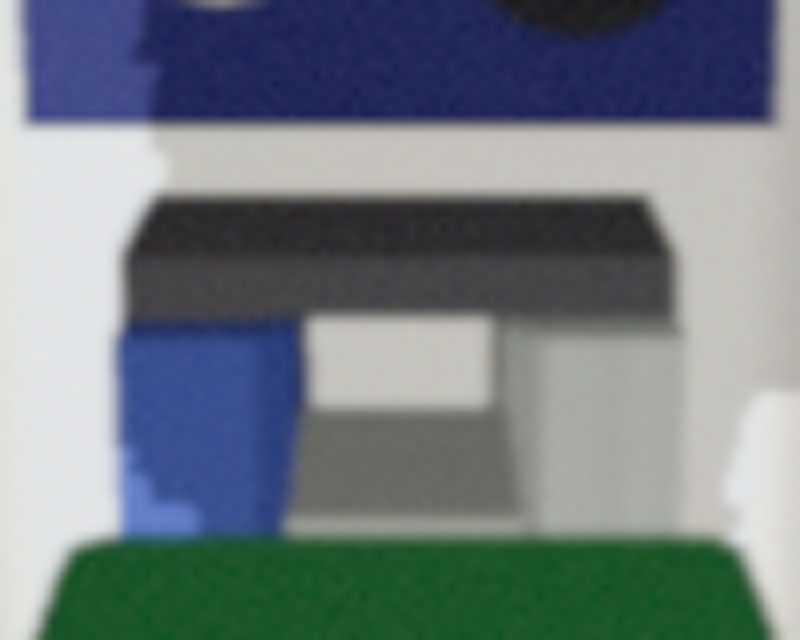

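{"api": "play_rows", "payload": {
  "steps": [
    [[-0.0015, -0.0002, 0.008, 0, 0, 0], [0, 0, 0.006, 0, 0, 0], [0, 0, 0.004, 0, 0, 0], [0, 0, 0.004, 0, 0, 0], [0, 0, 0, 0, 0, 0]]
  ]
}}

```text
t: 10.4
tcp_pos: [0.6012, -0.0598, 0.1709]
tool_rot: [-0.052, 0.975, 0.012, 0.216]
force: [0.4, -0.0, -0.9]
finger_gap: 0.508
```

```bash
python3 - <<'E'
from h import *
np.set_printoptions(precision=4,suppress=True)
gapstate()
w=manip.snapshot("wrist");save(w,"w9.png",(210,170,350,275),5)
E
```

```text
t 10.4 tcp [ 0.6012 -0.0598  0.1709] gap 0.5080605041484195 F_gap [-0. -0. -1.] F [ 0.4 -0.  -0.9]
tip in gap frame mm [-0.1  0.3 -9.1]
rotvec needed (tool) deg [ 0.01 -0.03 -0.02]
```

View pics/w9.png

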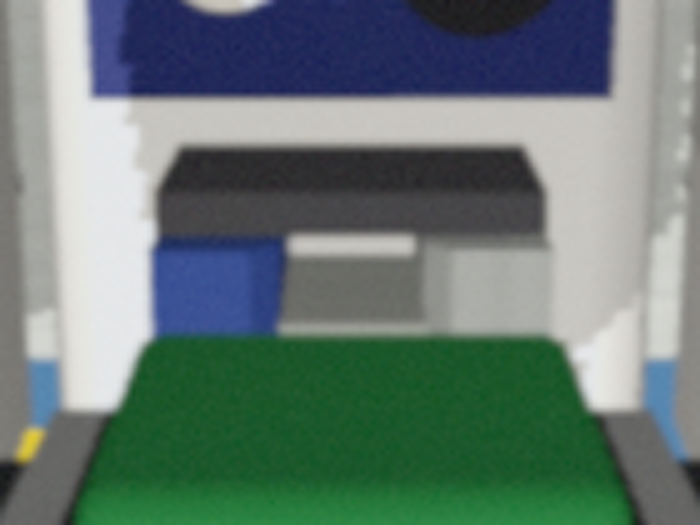

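{"api": "play_rows", "payload": {
  "steps": [
    [[0, 0, 0.004, 0, 0, 0], [0, 0, 0.004, 0, 0, 0], [0, 0, 0.003, 0, 0, 0], [0, 0, 0.002, 0, 0, 0], [0, 0, 0, 0, 0, 0]]
  ]
}}

```text
t: 11.08
tcp_pos: [0.6067, -0.0593, 0.1595]
tool_rot: [-0.052, 0.975, 0.012, 0.216]
force: [-0.3, 0.2, -1.2]
finger_gap: 0.502
```

{"api": "play_rows", "payload": {
  "steps": [
    [[0, 0, 0.001, 0, 0, 0], [0, 0, 0.001, 0, 0, 0], [0, 0, 0, 0, 0, 0]]
  ]
}}

```text
t: 11.45
tcp_pos: [0.6068, -0.0593, 0.1594]
tool_rot: [-0.052, 0.975, 0.011, 0.217]
force: [-9.4, -1.0, 13.5]
finger_gap: 0.506
```

```bash
python3 - <<'E'
from h import *
np.set_printoptions(precision=4,suppress=True)
gapstate()
w=manip.snapshot("wrist");save(w,"w10.png",(210,170,350,275),5)
E
```

```text
t 11.45 tcp [ 0.6068 -0.0593  0.1594] gap 0.5055119027166936 F_gap [-2.9 -0.  16.2] F [-9.4 -1.  13.5]
tip in gap frame mm [  0.2   0.2 -22. ]
rotvec needed (tool) deg [-0.02  0.06  0.  ]
```

View pics/w10.png

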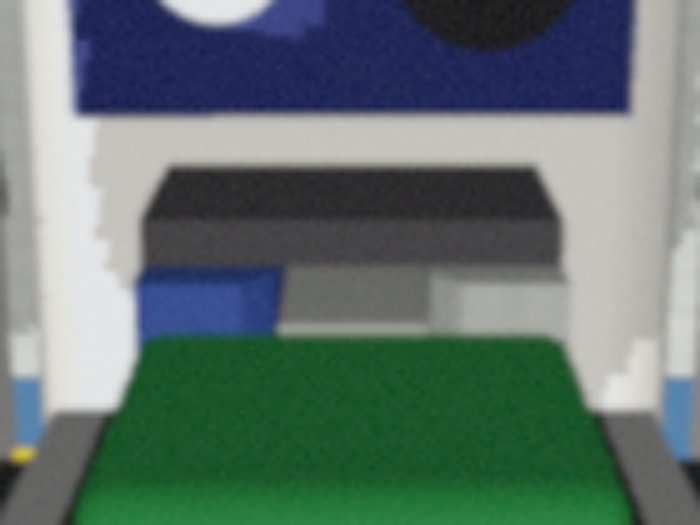

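```bash
python3 - <<'E'
from h import *
np.set_printoptions(precision=2,suppress=True)
s=manip.sense();Rt=R.from_quat(s["tool_rot"]).as_matrix();p=s["tcp_pos"]
w=manip.snapshot("wrist")
f=lambda q:proj(w,Rt@np.array(q)+p)
for z in(.028,.031,.034,.037,.041,.056):
  a,b=f((.018,.022,z)),f((.018,-.022,z));print(z,a,b,a[0]-b[0],"blade/head edge",f((.015,0,z)))
save(w,"w11.png",(220,190,340,280),6)
b=manip.snapshot("scene");save(b,"sc11.png",(200,180,300,270),8)
E
```

```text
0.028 [323.1  231.54] [233.43 231.53] 89.67234583098482 blade/head edge [278.27 237.32]
0.031 [322.3  229.65] [234.31 229.64] 87.9935567715076 blade/head edge [278.31 235.33]
0.034 [321.53 227.84] [235.15 227.82] 86.37647100057904 blade/head edge [278.35 233.42]
0.037 [320.79 226.09] [235.97 226.07] 84.81774808313779 blade/head edge [278.39 231.58]
0.041 [319.84 223.85] [237.01 223.83] 82.82490480475664 blade/head edge [278.43 229.22]
0.056 [316.64 216.31] [240.52 216.3 ] 76.11824265533511 blade/head edge [278.58 221.28]
```

View pics/w11.png

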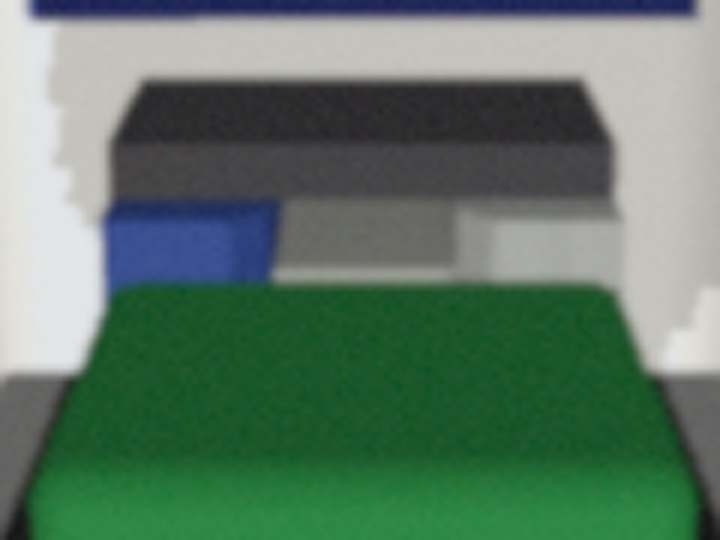

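View pics/sc11.png

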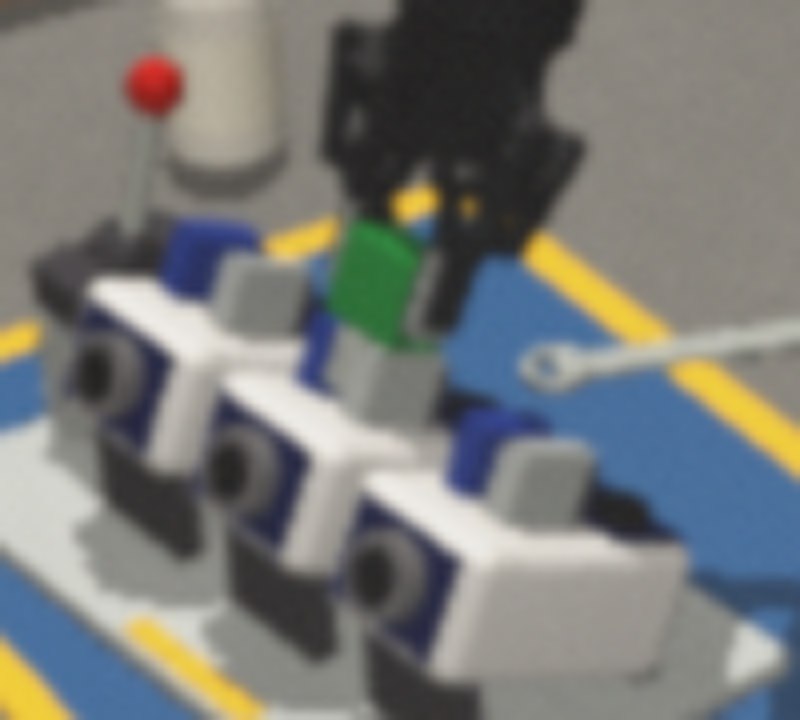

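{"api": "play_rows", "payload": {
  "steps": [
    [[0, 0, -0.002, 0, 0, 0], [0.002, 0, 0, 0, 0, 0], [0, 0, 0.001, 0, 0, 0], [0, 0, 0.002, 0, 0, 0], [0, 0, 0, 0, 0, 0]]
  ]
}}

```text
t: 12.22
tcp_pos: [0.6049, -0.0595, 0.1584]
tool_rot: [-0.052, 0.975, 0.011, 0.217]
force: [-15.7, -2.9, 24.0]
finger_gap: 0.511
```

```bash
python3 - <<'E'
from h import *
np.set_printoptions(precision=4,suppress=True)
gapstate()
w=manip.snapshot("wrist");save(w,"w12.png",(220,190,340,280),6)
E
```

```text
t 12.225 tcp [ 0.6049 -0.0595  0.1584] gap 0.5110102523213527 F_gap [-4.3 -1.2 28.5] F [-15.7  -2.9  24. ]
tip in gap frame mm [ -1.9   0.1 -22. ]
rotvec needed (tool) deg [-0.04  0.08  0.02]
```

View pics/w12.png

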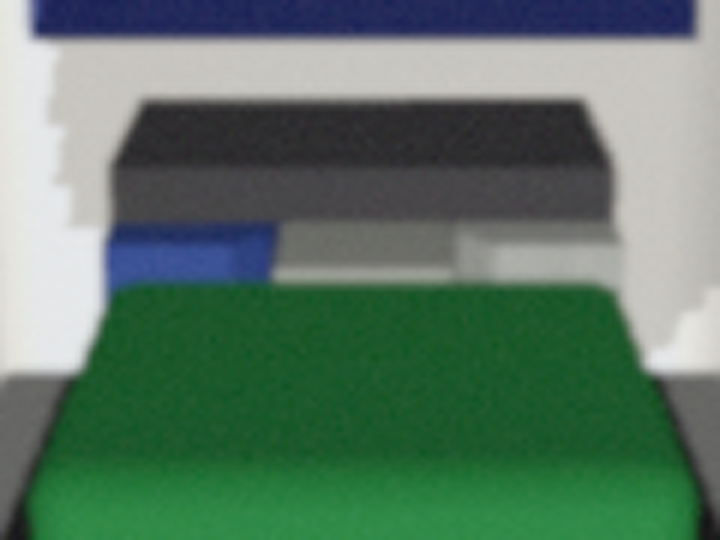

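{"api": "play_rows", "payload": {
  "steps": [
    [[0, 0, -0.002, 0, 0, 0], [0, 0, 0, 0, 0, 0]]
  ]
}}

```text
t: 12.52
tcp_pos: [0.605, -0.0596, 0.1586]
tool_rot: [-0.052, 0.975, 0.011, 0.216]
force: [-7.8, -1.1, 12.1]
finger_gap: 0.507
```

{"api": "play_rows", "payload": {
  "steps": [
    [[0, 0, 0, 0, 0, 0], [0, 0, 0, 0, 0, 0], [0, 0, 0, 0, 0, 0], [0, 0, -0.02, 0, 0, 0], [0, 0, -0.04, 0, 0, 0], [0, 0, -0.04, 0, 0, 0], [0, 0, 0, 0, 0, 0], [0, 0, 0, 0, 0, 0]]
  ],
  "fingers": 0.75
}}

```text
t: 13.52
tcp_pos: [0.5633, -0.0639, 0.2479]
tool_rot: [-0.052, 0.975, 0.012, 0.216]
force: [0.1, 0.0, 0.0]
finger_gap: 0.746
```

```bash
python3 - <<'E'
from h import *
np.set_printoptions(precision=4,suppress=True)
gapstate()
w=manip.snapshot("wrist");save(w,"w13.png",(180,100,380,300),4)
b=manip.snapshot("scene");save(b,"sc13.png",(200,180,300,270),8)
a=manip.snapshot("top");save(a,"t13.png",(225,130,385,225),5)
E
```

```text
t 13.525 tcp [ 0.5633 -0.0639  0.2479] gap 0.7458921146512295 F_gap [ 0.1 -0.  -0. ] F [0.1 0.  0. ]
tip in gap frame mm [-2.2  0.3 76.8]
rotvec needed (tool) deg [ 0.01 -0.03 -0.02]
```

View pics/w13.png

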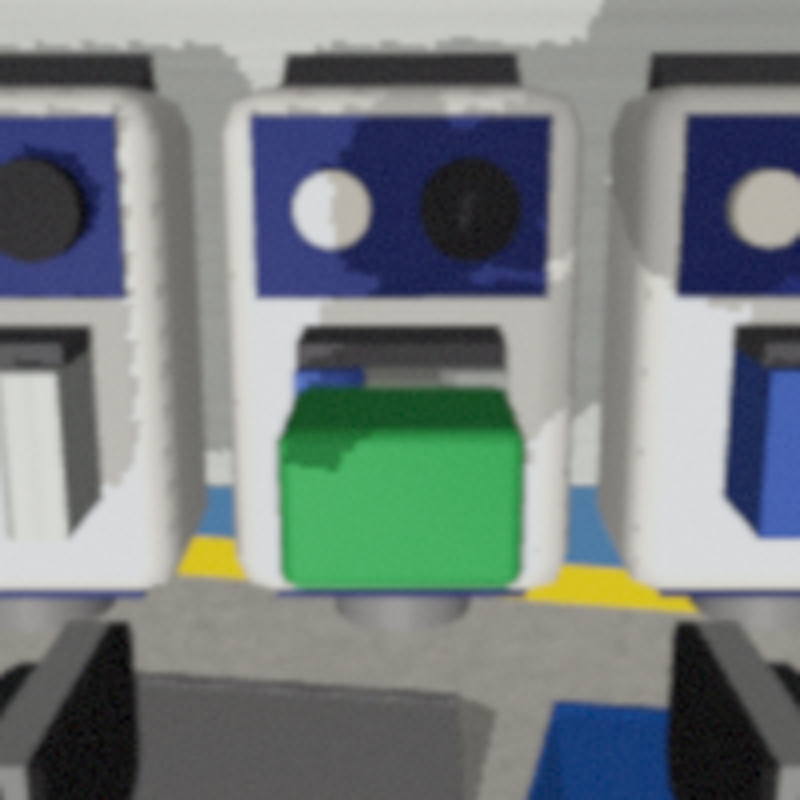

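View pics/sc13.png

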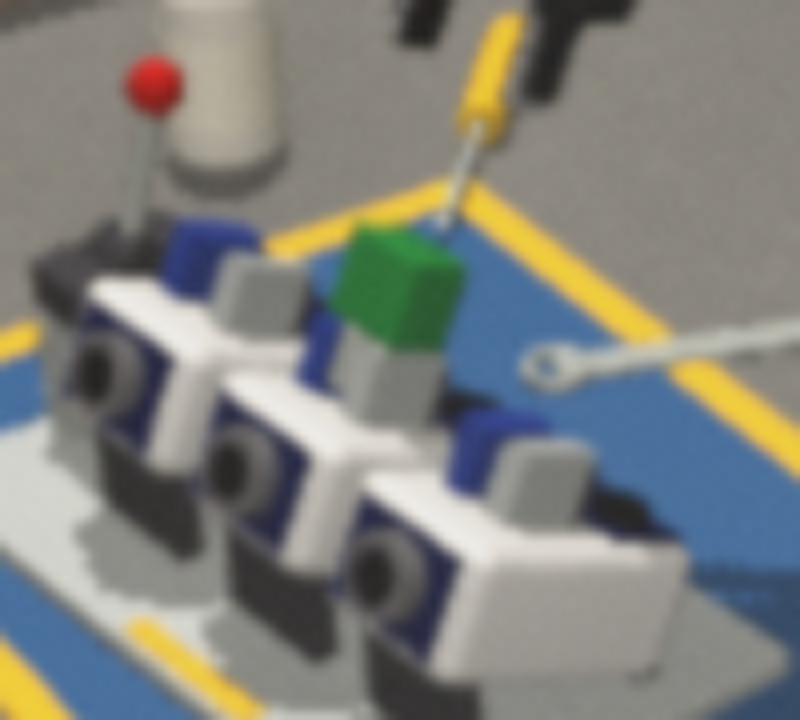

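View pics/t13.png

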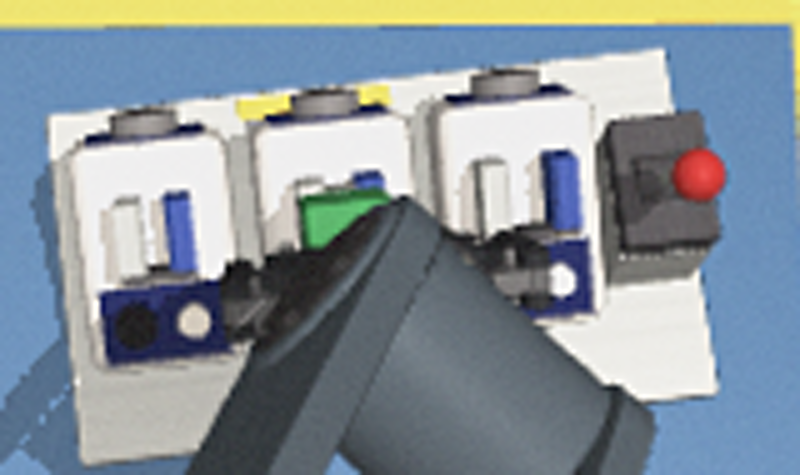

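```bash
python3 - <<'E'
from h import *
np.set_printoptions(precision=2,suppress=True)
from scipy.optimize import least_squares
w=manip.snapshot("wrist")
ip=np.array([(281,431),(522,431),(283,587),(520,587)],float)/4+[179.6,99.6]
op=np.array([(-15,-22,40),(-15,22,40),(15,-22,40),(15,22,40)])/1000.
def f(v): return np.concatenate([proj(w,RG@(p+v)+M) for p in op]-ip)
r=least_squares(f,[0,0,0],x_scale=.01);print("head offset in gap frame mm (home=0,0,0)",r.x*1000,r.fun)
# clamp
T=manip.snapshot("top");B=manip.snapshot("scene")
for s,n,c in((T,"t",(225,130,385,225)),(B,"s",(180,170,260,250))):
    im=s["img"][c[1]:c[3],c[0]:c[2]].astype(int);m=(im[...,0]>110)&(im[...,1]<70)&(im[...,2]<80)
    yy,xx=np.nonzero(m);print(n,len(xx),xx.mean()+c[0],yy.mean()+c[1],xx.min()+c[0],xx.max()+c[0],yy.min()+c[1],yy.max()+c[1])
    if n=="t":pt=(xx.mean()+c[0],yy.mean()+c[1])
    else: ps=(xx.mean()+c[0],yy.mean()+c[1])
X=tri([(T,pt),(B,ps)]);o=np.array([.6324,-.058,0]);Rz=R.from_euler('z',np.radians(6.1)).as_matrix()
print("ball mm",X*1000,"cradle",Rz.T@(X-o)*1000)
E
```

```text
head offset in gap frame mm (home=0,0,0) [-0.07  1.35 -9.1 ] [-0.29  0.06  0.26  0.01  0.26 -0.01 -0.23 -0.06]
t 71 364.1267605633803 164.59154929577466 360 369 160 169
s 28 218.78571428571428 190.5 216 221 188 193
ball mm [ 626.86 -228.56  172.41] cradle [ -23.63 -169.01  172.41]
```

{"api": "play_rows", "payload": {
  "steps": [
    [[0, 0, -0.02, 0, 8.4, 0], [0, 0, 0, 0, 8.3, 0], [0, 0, 0, 0, 8.3, 0], [0.001, -0.0568, 0, 0, 0, 0], [0.001, -0.0568, 0, 0, 0, 0], [0.001, -0.0568, 0, 0, 0, 0], [0, 0, 0, 0, 0, 0], [0, 0, 0, 0, 0, 0]]
  ],
  "fingers": 0
}}

```text
t: 14.82
tcp_pos: [0.5697, -0.2343, 0.2656]
tool_rot: [-0.053, 0.999, 0.001, -0.001]
force: [-0.1, 0.5, 0.4]
finger_gap: -0.004
```

```bash
cat >> h.py <<'E'
O=np.array([.6324,-.058,0]);RC=R.from_euler('z',np.radians(6.1)).as_matrix()
def cst():
    s=manip.sense();Rt=R.from_quat(s["tool_rot"]).as_matrix()
    print("t",s["t"],"gap",s["finger_gap"],"F",s["force"].round(1),"tcp cradle mm",(RC.T@(s["tcp_pos"]-O)*1000).round(1),"z",Rt[:,2].round(3),"x",(RC.T@Rt[:,0]).round(3))
E
python3 - <<'E'
from h import *
cst()
w=manip.snapshot("wrist");save(w,"w14.png")
E
```

```text
t 14.825 gap -0.003688245117069464 F [-0.1  0.5  0.4] tcp cradle mm [ -81.1 -168.7  265.6] z [-0.002  0.002 -1.   ] x [-1.     0.     0.001]
```

View pics/w14.png

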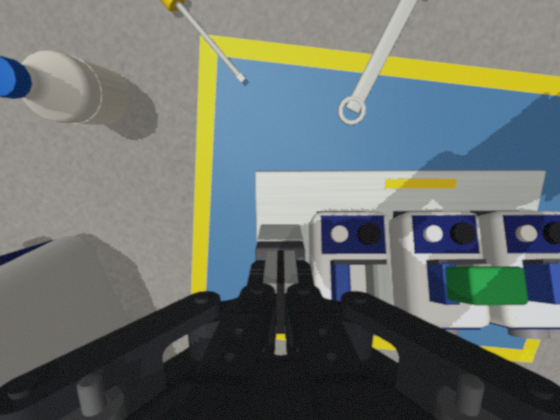

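{"api": "play_rows", "payload": {
  "steps": [
    [[0, 0, 0.045, 0, 0, 0], [0, 0, 0.04, 0, 0, 0], [0, 0, 0, 0, 0, 0], [-0.014, 0, 0, 0, 0, 0], [-0.014, 0, 0, 0, 0, 0], [-0.012, 0, 0, 0, 0, 0], [-0.012, 0, 0, 0, 0, 0], [-0.012, 0, 0, 0, 0, 0], [0, 0, 0, 0, 0, 0]]
  ]
}}

```text
t: 16.0
tcp_pos: [0.6349, -0.2277, 0.1814]
tool_rot: [-0.054, 0.999, -0.0, 0.001]
force: [-0.1, 0.7, 0.2]
finger_gap: -0.003
```

```bash
python3 - <<'E'
from h import *
cst()
b=manip.snapshot("scene");save(b,"sc15.png",(170,130,310,250),5)
E
```

```text
t 16.0 gap -0.0030840308758433538 F [-0.1  0.7  0.2] tcp cradle mm [ -15.5 -169.   181.4] z [ 0.001 -0.    -1.   ] x [-1.    -0.001 -0.001]
```

View pics/sc15.png

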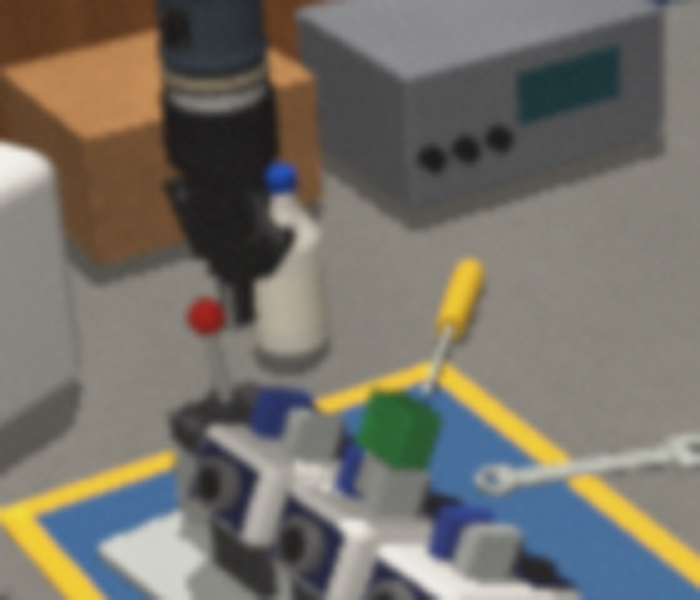

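{"api": "play_rows", "payload": {
  "steps": [
    [[-0.01, 0, 0, 0, 0, 0], [-0.008, 0, 0, 0, 0, 0], [-0.005, 0, 0, 0, 0, 0], [-0.003, 0, 0, 0, 0, 0], [0, 0, 0, 0, 0, 0]]
  ]
}}

```text
t: 16.68
tcp_pos: [0.66, -0.225, 0.1816]
tool_rot: [-0.054, 0.999, -0.0, 0.0]
force: [-0.4, 0.2, -0.3]
finger_gap: -0.002
```

{"api": "play_rows", "payload": {
  "steps": [
    [[-0.003, 0, 0, 0, 0, 0], [-0.002, 0, 0, 0, 0, 0], [-0.002, 0, 0, 0, 0, 0], [0, 0, 0, 0, 0, 0]]
  ]
}}

```text
t: 17.18
tcp_pos: [0.6643, -0.2245, 0.1814]
tool_rot: [-0.054, 0.999, 0.0, -0.003]
force: [-6.2, -0.6, 2.2]
finger_gap: 0.002
```

```bash
python3 - <<'E'
from h import *
cst()
b=manip.snapshot("scene");save(b,"sc16.png",(170,130,310,250),5)
E
```

```text
t 17.175 gap 0.0018183196658568537 F [-6.2 -0.6  2.2] tcp cradle mm [  14.  -168.9  181.4] z [-0.006  0.    -1.   ] x [-1.    -0.001  0.006]
```

View pics/sc16.png

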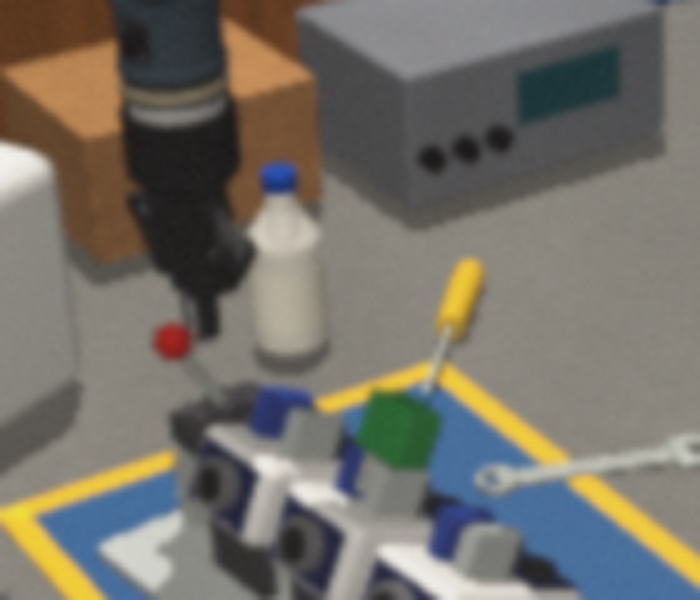

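{"api": "play_rows", "payload": {
  "steps": [
    [[0.01, 0, 0, 0, 0, 0], [0.04, 0, 0, 0, 0, 0], [0.04, 0, -0.02, 0, 0, 0], [0.03, 0, -0.05, 0, 0, 0], [0.03, 0, -0.05, 0, 0, 0], [0.02, 0, -0.02, 0, 0, 0], [0, 0, 0, 0, 0, 0], [0, 0, 0, 0, 0, 0], [0, 0, 0, 0, 0, 0]]
  ]
}}

```text
t: 18.35
tcp_pos: [0.4978, -0.242, 0.3201]
tool_rot: [-0.054, 0.999, 0.001, -0.001]
force: [0.4, 0.1, -0.5]
finger_gap: -0.004
```

```bash
python3 - <<'E'
from h import *
np.set_printoptions(precision=3,suppress=True)
cst()
T=manip.snapshot("top");B=manip.snapshot("scene");P=[]
save(T,"t17.png");save(B,"sc17.png",(180,150,320,270),5)
for s,n,c in((T,"t",(225,130,400,225)),(B,"s",(180,170,260,250))):
    im=s["img"][c[1]:c[3],c[0]:c[2]].astype(int);m=(im[...,0]>110)&(im[...,1]<70)&(im[...,2]<80)
    yy,xx=np.nonzero(m);P.append((s,(xx.mean()+c[0],yy.mean()+c[1])))
X=tri(P);print("ball cradle mm",RC.T@(X-O)*1000)
E
```

```text
t 18.35 gap -0.004159295783757709 F [ 0.4  0.1 -0.5] tcp cradle mm [-153.4 -168.7  320.1] z [-0.002  0.002 -1.   ] x [-1.    -0.001  0.001]
ball cradle mm [  37.252 -168.486  165.52 ]
```

View pics/t17.png

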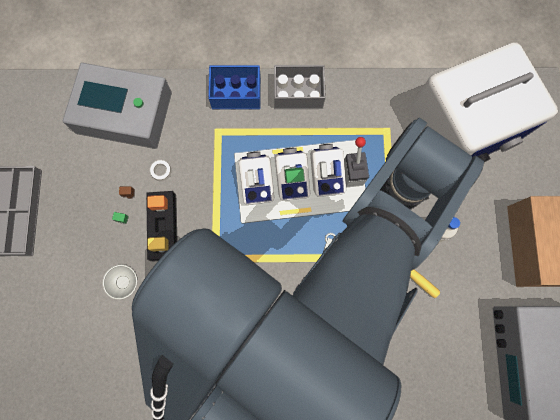

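View pics/sc17.png

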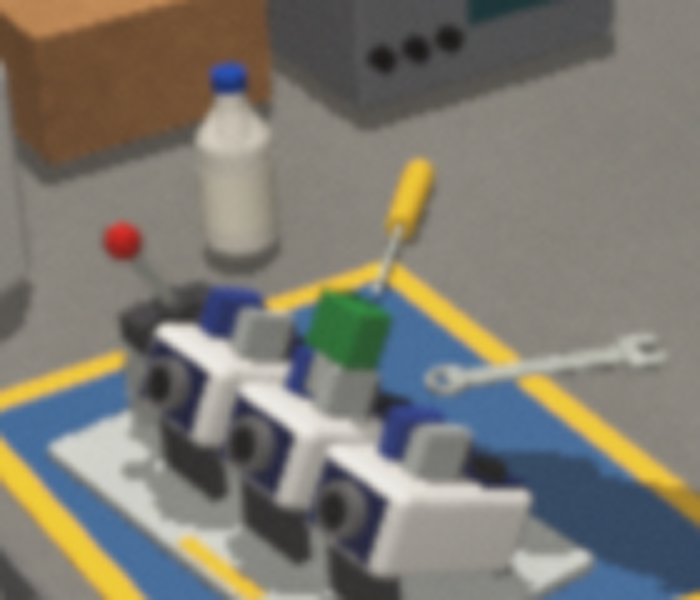

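```bash
python3 - <<'E'
from h import *
B=manip.snapshot("scene");im=cv2.cvtColor(B["img"],cv2.COLOR_RGB2BGR);c=(225,195,275,245);k=12
z=cv2.resize(im[c[1]:c[3],c[0]:c[2]],None,fx=k,fy=k,interpolation=cv2.INTER_CUBIC)
q=lambda p:tuple(int(v) for v in (proj(B,RG@(np.array(p)/1000)+M)-[c[0],c[1]]+.5)*k)
for dz,col in((0,(255,255,255)),):
    for h in(0,40):
        pts=[q((sx*15,sy*22,h+dz)) for sx,sy in((1,1),(1,-1),(-1,-1),(-1,1))]
        cv2.polylines(z,[np.array(pts)],True,col,1)
pts=[q((18,8,0)),q((18,22,0)),q((-18,22,0)),q((-18,8,0))];cv2.polylines(z,[np.array(pts)],True,(0,0,255),1)
pts=[q((18,95+8,0)),q((18,95+20,0)),q((-18,95+20,0)),q((-18,95+8,0))];cv2.polylines(z,[np.array(pts)],True,(0,0,255),1)
cv2.imwrite("pics/ov.png",z)
E
```

```text
(no output)
```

View pics/ov.png

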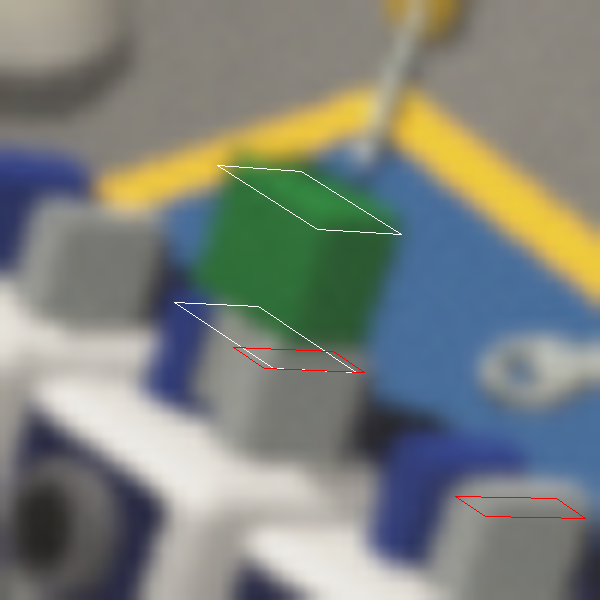

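```bash
python3 - <<'E'
from h import *
print(manip.sense()["force"]);print(manip.sign_off())
E
```

```text
[-0.05124563 -0.06250693 -0.78646467]
the job is handed in; nothing more can be done
None
```

The green 15 mm spacer is in the middle blower's gap and the red clamp lever is thrown over to its stop. I handed the job in at about 18 s; no verdict was reported.

**Choosing the spacer:** I measured the middle gap at about 16 mm in the wrist picture, so the 15 mm spacer was the one to use. It slid in without forcing. I never moved the 10 mm and 20 mm spacers, so no others were tried. They stood in the rack in the last top picture.

**Spacer checks:** It came to the same hard stop twice, at 16 N and then 28 N. In the pictures the head sits on the lug tops and stays straight after I let go.

**Lever checks:** The ball measured 37 mm past the pivot, which puts the joint at about 0.98 rad. The arm is clear of everything and the force reads near zero. No bystander appeared moved, though the arm hid some of them in the last top picture.

**Checks that disagreed:**
- **Depth:** the stop came at 22 mm by my estimate of the gap mouth, against a nominal 25 mm and a minimum of 21.5 mm. A later depth estimate from the wrist picture put the head deeper than nominal, not raised. An overlay on the scene picture showed it seated to within about 1 mm. I take the 3 mm difference as error in my height estimate.
- **Sideways:** the wrist camera reads about 1.2 mm too far to the left (+y), and I corrected for that.

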